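# Charge the family's battery packs

### The arm

A 6-joint arm with a two-finger parallel gripper is mounted at the origin on the work surface. World frame = base frame: x ahead of the robot, y to its left, z up, the work surface at z = 0. Lengths are in m, angles in rad, forces in N, time in s.
With the tool pointing down it reaches from about 0.25 to 0.725 m from the base axis. Payload 9.7 kg.
Tool frame: the origin (TCP) lies between the finger pads; the fingertips stand ahead of it and the grasp point (between the pads) lies 3 mm ahead of it (manip.tip_extent is the z of the fingertips in the tool frame, in m); z points along the fingers, y is the line along which they close (so a half turn about z gives the same grasp; the last joint's range is limited). The gripper opens to 85 mm and grips with 20 to 120 N. Pads are 22 mm wide; open, the fingers measure 114 mm over their backs; the gripper's body (76 mm by 85 mm) begins 54 mm behind the grasp point. The pads swing forward as they close: fully open they stand 13 mm farther back than shut.
Start: joints at [-1.192, 0.087, 0.176, 1.66, 0, 1.571], TCP at [0.203, -0.511, 0.253] pointing down, gripper open.
Joint ranges: [-3.13, 3.13], [-0.85, 1.81], [-1.15, 1.24], [-2.2, 2.28], [-1.44, 1.52], [-3.14, 3.14]. Speed limits (rad/s): [2.22, 2.22, 2.57, 3.14, 3.14, 3.14].

### API

Orientations are given as a unit quaternion [w, x, y, z].
In Python, from bench import manip gives the robot as it stands. Calls block until the motion is done:
- manip.move_ptp(position, orientation): joint-space move of the TCP to a pose.
- manip.servo_line(position, attitude=None, vel=0.15, max_force=None): straight line of the TCP; attitude=None keeps the orientation; vel is the mean speed in m/s. With max_force (N) it stops when the force on the tool has changed by that much, and returns True; else False.
- manip.move_joints(angles): joint-space move.
- manip.gripper_open() and manip.gripper_close(grasp_force=None): open the fingers fully, or close them until they stop; grasp_force is the grip in N (None keeps the last).
- manip.wait(seconds).
- manip.ik(position, orientation): joint angles nearest the present ones, or None.
- manip.capture(name): name is "scene" or "top" or "wrist"; returns (picture, depth): 400x640x3 uint8, red, green, blue; 400x640 float32, m along the optical axis (not along the pixel's ray), 0 where there is no reading.
- manip.get_calibration(name): a dict with "K" (3x3 intrinsics, pixels), "D" ([k1, k2, p1, p2, k3] as OpenCV has them; the pictures are not rectified), "world_from_camera" (4x4, takes a point from camera to world coordinates). Camera axes: x right, y up, looking along -z (the intrinsics and any distortion apply to the point x, -y, -z); pixel columns grow to the right and rows downward; lengths in m; the calibration is good to about 2 mm. A picture is of the moment at which its call begins: read the wrist's pose just before it. get_calibration takes no time and is no camera call; for the wrist camera it gives the pose at the moment of the call.
A pose or a line that the arm cannot do raises manip.PlanningError and nothing moves.
- manip.sign_off(): hands the job in; it is judged then, once.
Readings, each from a call of its own:
- manip.current_time(): time.
- manip.current_qpos(): joint angles.
- manip.current_joint_vel(): joint speeds.
- manip.current_effort(): joint torques, N m.
- manip.current_position(): TCP position.
- manip.current_orientation(): TCP orientation.
- manip.current_contact_force(): force on the tool from outside, world axes, zero at the start.
- manip.current_torque(): the same for the moment, N m.
- manip.current_gripper_width(): opening from 0.0 (shut) to 1.0 (fully open).
- manip.current_grasp_force(): force on a finger pad.
Only numpy, scipy, OpenCV 4.12 (cv2) and the standard library are available. Lean on these libraries where they do the work, as an engineer would, in place of code of your own. Each camera call takes 0.05 s, during which the arm holds its last target. There are 200 camera calls.

### The job

Put the clipper battery packs that are standing on the counter on to charge: first flip the dock's toggle off while its bays are still empty, then swing up the locking levers you need, drop each pack, contacts down, fully home into the bay of its own colour, and swing all three levers fully down (an empty bay's lever too). Only then flip the toggle back on; leave the other things on the counter alone.

Things in the scene. Friction and masses are not known exactly. Their poses are not given: they have to be found in the camera images.
- dock: light grey charging dock, fixed; origin at counter level under the bay line. x: from its front to its back (away from the robot, turned up to 0.2 rad), y: to its left. Base x -42..+66, y -160..+142 mm, 30 mm high; pockets at x = 0, y = +98 red, +20 white, -58 teal; behind them a backrest x 40..64, y -98..+142, 60 mm high, with the lever hinges; toggle at x = 0, y = -128.
- pack_red: dark grey battery pack with a red top, an upright block 56 (its x) x 44 (its y) x 44 mm high, 160 g or so; origin at the centre of its underside, z up when it stands on its contacts. Fits its bay either way round. May be absent (None from the start).
- pack_white: dark grey battery pack with a white top, an upright block 56 (its x) x 44 (its y) x 44 mm high, 160 g or so; origin at the centre of its underside, z up when it stands on its contacts. Fits its bay either way round. May be absent (None from the start).
- pack_teal: dark grey battery pack with a teal top, an upright block 56 (its x) x 44 (its y) x 44 mm high, 160 g or so; origin at the centre of its underside, z up when it stands on its contacts. Fits its bay either way round. May be absent (None from the start).
- bay_red (a point): centre of the floor of the red bay's pocket, 14 mm above the counter; the pocket is 60 mm (dock x) x 48 mm (dock y), 16 mm deep with a 3 mm chamfered mouth, so a seated pack stands 28 mm out of it. Axes as the dock's; bays are 78 mm apart.
- bay_white (a point): centre of the floor of the white bay's pocket, 14 mm above the counter; the pocket is 60 mm (dock x) x 48 mm (dock y), 16 mm deep with a 3 mm chamfered mouth, so a seated pack stands 28 mm out of it. Axes as the dock's; bays are 78 mm apart.
- bay_teal (a point): centre of the floor of the teal bay's pocket, 14 mm above the counter; the pocket is 60 mm (dock x) x 48 mm (dock y), 16 mm deep with a 3 mm chamfered mouth, so a seated pack stands 28 mm out of it. Axes as the dock's; bays are 78 mm apart.
- lever_red (a joint): locking lever of the red bay, black arm 86 long x 20 x 7 mm, red thumb tab 24 mm wide. 0 = fully down, flat over the bay 1 mm above a seated pack; grows as it swings up and back, to 2.1 rad (past upright). Hinge line along dock y at dock x +49 mm, 68 mm above the counter. Stays where left (stiff, 0.3 N m, about 4 N at the tab). Will not go down over a pack that is not fully home.
- lever_red_tip (a point): on the upper face of the red lever's thumb tab, 80 mm from its hinge line (2 mm below the hinge line's height when the lever is down).
- lever_white (a joint): locking lever of the white bay, black arm 86 long x 20 x 7 mm, white thumb tab 24 mm wide. 0 = fully down, flat over the bay 1 mm above a seated pack; grows as it swings up and back, to 2.1 rad (past upright). Hinge line along dock y at dock x +49 mm, 68 mm above the counter. Stays where left (stiff, 0.3 N m, about 4 N at the tab). Will not go down over a pack that is not fully home.
- lever_white_tip (a point): on the upper face of the white lever's thumb tab, 80 mm from its hinge line (2 mm below the hinge line's height when the lever is down).
- lever_teal (a joint): locking lever of the teal bay, black arm 86 long x 20 x 7 mm, teal thumb tab 24 mm wide. 0 = fully down, flat over the bay 1 mm above a seated pack; grows as it swings up and back, to 2.1 rad (past upright). Hinge line along dock y at dock x +49 mm, 68 mm above the counter. Stays where left (stiff, 0.3 N m, about 4 N at the tab). Will not go down over a pack that is not fully home.
- lever_teal_tip (a point): on the upper face of the teal lever's thumb tab, 80 mm from its hinge line (2 mm below the hinge line's height when the lever is down).
- power_switch (a joint): snap-action steel toggle bat of the dock, 32 mm long, 9 mm thick near its tip, pivot at 36 mm above the counter: +0.4 rad = ON (bat leans to the dock's back, +x, green dot), -0.4 rad = OFF (leans to the dock's front, black dot). It swings along dock x; pushed past the centre (about 2 N at its tip) it snaps over and stays.
- switch_tip (a point): the top end of the toggle bat, 32 mm from its pivot.
- switch_base (a point): the point of the dock's top face (30 mm above the counter) under the toggle's pivot; axes as the dock's.
- tumbler: stainless steel tumbler, 70 mm wide, 85 mm high; bystander, leave it alone. Origin at the centre of its underside.
- vial: glass vial with a cork, 34 mm wide, 72 mm high; bystander, leave it alone. Origin at the centre of its underside.
- face_brush: pink silicone face brush lying bristles up, 150 mm long, 28 mm high; bystander, leave it alone. Origin at the centre of its underside.
- hair_clip: black plastic hair clip, 85 x 22 x 18 mm; bystander, leave it alone. Origin at the centre of its underside.
- cream_jar: amber cream jar with white lid, 58 mm wide, 45 mm high; bystander, leave it alone. Origin at the centre of its underside.
- soap_dish: white soap dish with a bar of soap, 120 x 85 mm, 30 mm high; bystander, leave it alone. Origin at the centre of its underside.
- comb: flat blue comb, 160 x 26 x 5 mm; bystander, leave it alone. Origin at the centre of its underside.
Not all that is in view belongs to the job. What is shaped like the pack_red but purple is not meant. Leave any purple or yellow look-alike of the pack_teal alone.

How it is judged:
On the way, in this order (a step that is already met when the one before it is completed fails the run):
1. the toggle has been flipped off while every bay is still empty (value of joint power_switch below -0.25 rad and horizontal distance between each of pack_red, pack_white, pack_teal and bay_red above 0.03 m and horizontal distance between each of pack_red, pack_white, pack_teal and bay_white above 0.03 m and horizontal distance between each of pack_red, pack_white, pack_teal and bay_teal above 0.03 m), for 0.2 s.
2. with the toggle off, every pack is seated in its own bay and all three levers are down (value of joint power_switch below -0.25 rad and horizontal distance between pack_red and bay_red below 0.006 m and z of pack_red in the frame of bay_red below 0.004 m and angle between each of pack_red, pack_white, pack_teal's own z axis and vertical below 0.12 rad and horizontal distance between pack_white and bay_white below 0.006 m and z of pack_white in the frame of bay_white below 0.004 m and horizontal distance between pack_teal and bay_teal below 0.006 m and z of pack_teal in the frame of bay_teal below 0.004 m and value of joint each of lever_red, lever_white, lever_teal below 0.1 rad), for 0.2 s.
3. the toggle has been flipped on (value of joint power_switch above 0.25 rad), for 0.2 s.
At the end, for the whole second after the job is handed in: Each pack present stands upright in the pocket of its own colour (within 6 mm of the pocket's centre, underside within 4 mm of its floor, tilt below 0.12 rad), all three levers below 0.10 rad, the toggle on (above 0.25 rad) (horizontal distance between pack_red and bay_red below 0.006 m and z of pack_red in the frame of bay_red below 0.004 m and angle between each of pack_red, pack_white, pack_teal's own z axis and vertical below 0.12 rad and horizontal distance between pack_white and bay_white below 0.006 m and z of pack_white in the frame of bay_white below 0.004 m and horizontal distance between pack_teal and bay_teal below 0.006 m and z of pack_teal in the frame of bay_teal below 0.004 m and value of joint each of lever_red, lever_white, lever_teal below 0.1 rad and value of joint power_switch above 0.25 rad); the robot touches nothing.
It fails at once if a bystander was shoved more than 40 mm (distance of any of tumbler, vial, face_brush, hair_clip, cream_jar, soap_dish, comb from where it was at the start of the episode above 0.04 m).
It fails at once if a bystander was tipped over (angle between any of tumbler, vial, face_brush, hair_clip, cream_jar, soap_dish, comb's own z axis and vertical above 0.5 rad).
Of pack_red, pack_white, pack_teal only 2 to 3 are there at a start; the rules pass over those that are not, and their reading is None.
At some moment in a run one of pack_red, pack_white, pack_teal may be knocked a few centimetres aside while the robot is not near it.
Once in a run the grip may slacken for a moment while it holds something.
It also fails if it takes over 210 s, if anything falls off the work surface, if the arm or the gripper's body presses on something with over 40 N, if the wrist force passes 120 N, or if a joint passes its speed limit or range.

## Working session

There is one attempt and no reset: what is moved stays moved. The work goes in short steps, each a Python script; the robot and the scene stay as the last script left them, time stands still between calls to the robot, and variables do not carry over. Pictures are saved under pics/ and viewed, at most 14 in all, crops included, and the job is handed in when it is done.

```bash
ls; mkdir -p pics
python3 - <<'E'
from bench import manip
import cv2,numpy as np
for n in ("scene","top"):
    p,d=manip.capture(n); cv2.imwrite(f"pics/{n}0.png",p[:,:,::-1]); np.save(f"{n}0.npy",d)
    c=manip.get_calibration(n); print(n,np.round(c["K"],1).tolist(),c["D"],np.round(c["world_from_camera"],3).tolist())
print(manip.tip_extent,manip.current_time(),manip.current_orientation())
E
```

```text
pics
scene [[465.9, 0.0, 319.6], [0.0, 465.9, 202.4], [0.0, 0.0, 1.0]] [-0.0278306  0.         0.         0.         0.       ] [[0.682, -0.496, 0.537, 1.256], [0.731, 0.451, -0.512, -0.696], [0.012, 0.742, 0.67, 0.988], [0.0, 0.0, 0.0, 1.0]]
top [[372.4, 0.0, 321.3], [0.0, 372.4, 202.4], [0.0, 0.0, 1.0]] [-0.04923653  0.          0.          0.          0.        ] [[-0.012, 0.983, -0.182, 0.346], [-1.0, -0.012, 0.006, 0.003], [0.004, 0.182, 0.983, 1.077], [0.0, 0.0, 0.0, 1.0]]
0.022 0.1 [-5.81941436e-04  9.82124953e-01  1.88229174e-01 -1.22693243e-04]
```

View pics/top0.png

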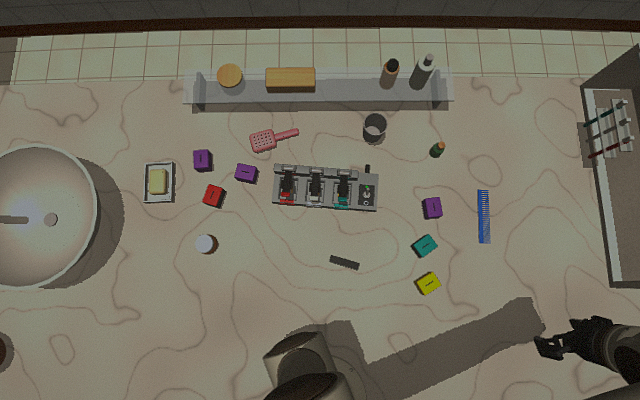

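View pics/scene0.png

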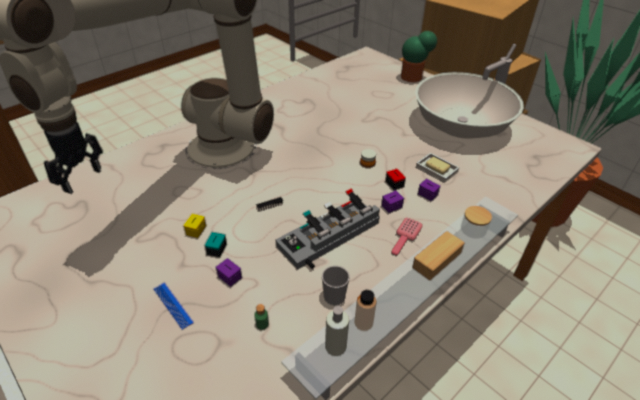

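The top view shows the dock at (325,187) with the levers partly raised, the red pack at (213,196) and the teal pack at (425,245). There is no white pack, and the purple and yellow blocks are decoys. The toggle is at (366,190). Next I'll write the helpers and take closer views with the wrist camera.

```bash
cat > h.py <<'E'
from bench import manip
import cv2, numpy as np
from scipy.spatial.transform import Rotation as R
def quat(r): x,y,z,w=r.as_quat(); return [w,x,y,z]
def down(yaw): # tool z down, tool y axis (closing line) at angle yaw from world y
    return quat(R.from_euler('z',yaw)*R.from_quat([1,0,0,0]))
def cap(n,name=None):
    c=manip.get_calibration(n); p,d=manip.capture(n)
    if name: cv2.imwrite(f"pics/{name}.png",p[:,:,::-1])
    return p,d,c
def rays(uv,c):
    q=cv2.undistortPoints(np.array(uv,float).reshape(-1,1,2),c["K"],np.array(c["D"],float))[:,0]
    T=np.array(c["world_from_camera"]); v=np.c_[q[:,0],-q[:,1],-np.ones(len(q))]
    return T[:3,3], v@T[:3,:3].T
def plane(uv,z,c):
    o,v=rays(uv,c); return o+v*((z-o[2])/v[:,2])[:,None]
def proj(P,c):
    T=np.linalg.inv(c["world_from_camera"]); q=np.atleast_2d(P)@T[:3,:3].T+T[:3,3]
    q=q*[1,-1,-1]; return cv2.projectPoints(q.reshape(-1,1,3),np.zeros(3),np.zeros(3),c["K"],np.array(c["D"],float))[0][:,0]
E
python3 - <<'E'
from h import *
c=manip.get_calibration("top")
for n,uv,z in [("dockfl",(272,207),.03),("dockfr",(378,211),.03),("red",(214,193),.044),("teal",(425,243),.044),("tog",(366,189),.06)]:
    print(n,plane([uv],z,c)[0].round(3))
w=manip.get_calibration("wrist"); Tt=np.eye(4); q=manip.current_orientation(); Tt[:3,:3]=R.from_quat([*q[1:],q[0]]).as_matrix(); Tt[:3,3]=manip.current_position()
print((np.linalg.inv(Tt)@w["world_from_camera"]).round(3).tolist(), np.round(w["K"],0).tolist())
manip.move_ptp([0.36,0.0,0.42],down(0))
p,d,c=cap("wrist","w1"); cv2.imwrite("pics/w1.png",p[:,:,::-1])
E
```

```text
dockfl [0.528 0.137 0.03 ]
dockfr [ 0.513 -0.165  0.03 ]
red [0.568 0.301 0.044]
teal [ 0.419 -0.29   0.044]
tog [ 0.571 -0.129  0.06 ]
[[-0.001, 0.959, 0.282, 0.072], [1.0, 0.0, 0.001, 0.0], [0.001, 0.282, -0.959, -0.121], [0.0, 0.0, 0.0, 1.0]] [[359.0, 0.0, 317.0], [0.0, 359.0, 201.0], [0.0, 0.0, 1.0]]
```

View pics/w1.png

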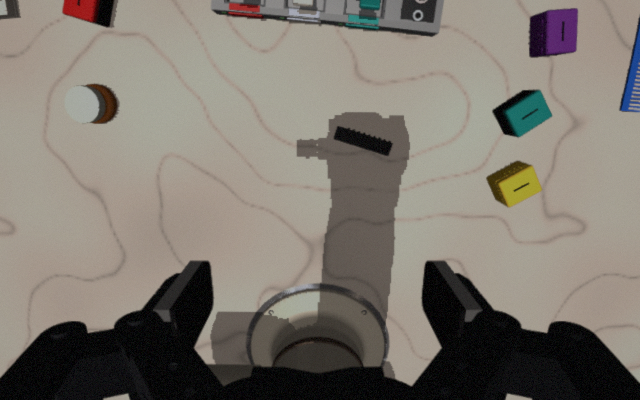

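This is the wrist view, with the dock's front edge at the top, the teal pack at (525,112) and the red pack at (90,8). I need to move further forward.

Run:
```python
from h import *
for z in (.42,.38,.34,.3):
    try: manip.move_ptp([0.54,0.0,z],down(0)); print(z);break
    except manip.PlanningError: pass
p,d,c=cap("wrist","w2"); np.savez("w2.npz",p=p,d=d,**{k:np.array(v) for k,v in c.items()})
cv2.imwrite("pics/w2z.png",cv2.resize(p[:300,120:520,::-1],(800,600),interpolation=cv2.INTER_CUBIC))
```

```text
0.42
```

View pics/w2z.png

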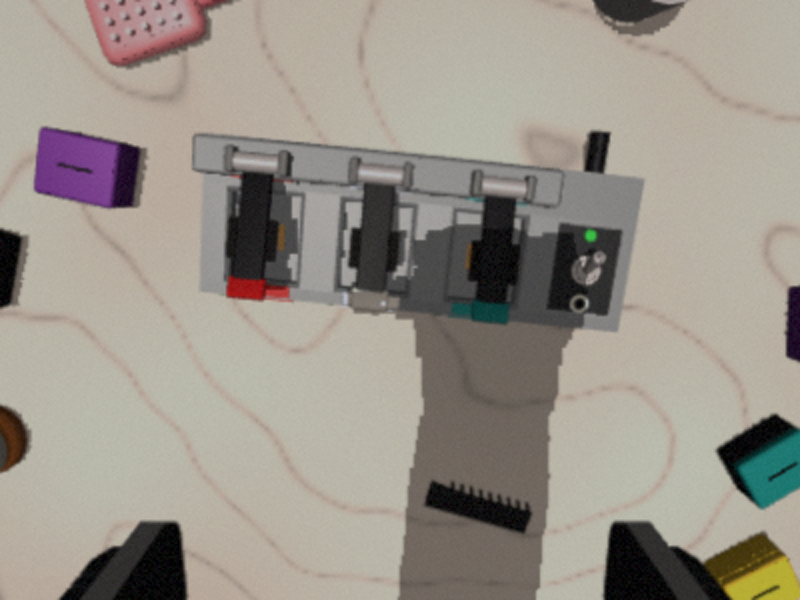

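The wrist zoom shows the dock corners at front-left (202,291), front-right (618,331) and back-right (643,180). The toggle is at (590,265), leaning toward the green dot (ON), and the lever tabs are along the front.

Run:
```python
from h import *
f=np.load("w2.npz"); c={k:f[k] for k in("K","D","world_from_camera")}; d=f["d"]
Z=np.array([[202,291],[618,331],[643,180],[193,135],[560,172],[560,206]])/2+[120,0]
zs=[.03,.03,.03,.06,.06,.06]
L=np.array([[-42,142],[-42,-160],[66,-160],[64,142],[64,-98],[40,-98]])/1000
W=np.array([plane([u],z,c)[0,:2] for u,z in zip(Z,zs)])
lm,wm=L.mean(0),W.mean(0); a=L-lm; b=W-wm
th=np.arctan2((a[:,0]*b[:,1]-a[:,1]*b[:,0]).sum(),(a*b).sum())
Rm=np.array([[np.cos(th),-np.sin(th)],[np.sin(th),np.cos(th)]]); t=wm-Rm@lm
print("yaw",th,"t",t,"res mm",((L@Rm.T+t-W)*1000).round(1).tolist())
# depth-based dock coordinates at chosen zoom pixels
def pt(u):
    u=np.array(u)/2+[120,0]; o,v=rays([u],c); i=u.round().astype(int)
    return o+v[0]*d[i[1],i[0]]
for n,u in dict(redtab=(247,288),whitetab=(368,300),tealtab=(490,312),redarm=(256,200),tealarm=(498,220),base=(600,320),counter=(300,450),backrest=(330,160),tog=(599,257)).items():
    P=pt(u); print(n,P.round(3),"dock",(np.append((P[:2]-t)@Rm,P[2])*1000).round(1))
# packs from top view
p,d2,ct=cap("top")
hsv=cv2.cvtColor(p,cv2.COLOR_RGB2HSV)
for n,lo,hi in[("red",(0,150,70),(8,255,255)),("teal",(82,120,50),(98,255,255))]:
    m=cv2.inRange(hsv,lo,hi); cs,_=cv2.findContours(m,cv2.RETR_EXTERNAL,cv2.CHAIN_APPROX_NONE)
    for k in cs:
        if cv2.contourArea(k)>60:
            P=plane(k[:,0],.044,ct)[:,:2]; print(n,cv2.minAreaRect((P*1000).astype(np.float32)))
```

```text
yaw -0.09425560813482048 t [ 0.57138787 -0.00583798] res mm [[-1.3, 1.9], [-0.6, 0.6], [1.3, -0.6], [0.7, 1.0], [1.2, -3.2], [-1.3, 0.3]]
redtab [0.554 0.093 0.088] dock [-27.  97.  88.]
whitetab [0.544 0.018 0.074] dock [-29.6  20.7  74.2]
tealtab [ 0.538 -0.06   0.088] dock [-27.9 -57.5  87.8]
redarm [0.607 0.088 0.073] dock [26.9 96.5 72.5]
tealarm [ 0.595 -0.066  0.072] dock [ 28.8 -57.3  71.9]
base [ 0.523 -0.148  0.03 ] dock [ -34.7 -146.2   29.5]
counter [0.413 0.076 0.   ] dock [-165.7   66.7    0.2]
backrest [0.632 0.041 0.06 ] dock [55.6 52.7 60.4]
tog [ 0.571 -0.133  0.067] dock [  11.9 -127.1   66.9]
red ((563.1087646484375, 306.7208251953125), (42.43565368652344, 54.89834213256836), 72.1349868774414)
teal ((412.8767395019531, -289.46002197265625), (42.34443664550781, 54.787200927734375), 34.468780517578125)
```

```bash
cat >> h.py <<'E'
YAW=-0.0943; T0=np.array([0.5714,-0.0058])
def D(x,y,z): # dock mm -> world m
    c,s=np.cos(YAW),np.sin(YAW); return [T0[0]+(c*x-s*y)/1000,T0[1]+(s*x+c*y)/1000,z/1000]
BAY=dict(red=98,white=20,teal=-58)
def lev(col,a,r=76,h=-5): # TCP position with the grasp point on the lever tab at angle a
    return D(49-r*np.cos(a)+h*np.sin(a),BAY[col],68+r*np.sin(a)+h*np.cos(a)+3)
def arc(col,a0,a1,n=10):
    for a in np.linspace(a0,a1,n+1)[1:]: manip.servo_line(lev(col,a),vel=.1)
def up(z=.26,vel=.3):
    p=manip.current_position(); manip.servo_line([p[0],p[1],z],vel=vel)
E
python3 - <<'E'
from h import *
q=down(YAW)
manip.gripper_close(40)
manip.move_ptp(D(38,-128,150),q)
print(manip.servo_line(D(38,-128,70),vel=.15,max_force=15))
print(manip.servo_line(D(6,-128,70),vel=.05,max_force=20), manip.current_contact_force())
manip.servo_line(D(30,-128,70),vel=.1); up()
cap("wrist","w3")
manip.gripper_open()
for col in("teal","red"):
    P=lev(col,.28); manip.move_ptp([P[0],P[1],.2],q)
    print(col,manip.servo_line(P,vel=.12,max_force=12))
    manip.gripper_close(40); print(manip.current_gripper_width(),manip.current_grasp_force())
    arc(col,.28,1.9); print(manip.current_gripper_width(),manip.current_contact_force().round(1) if hasattr(manip.current_contact_force(),'round') else manip.current_contact_force())
    manip.gripper_open(); up()
manip.move_ptp([.5,0,.42],q)
p,d,c=cap("wrist","w4"); cv2.imwrite("pics/w4z.png",cv2.resize(p[:300,120:520,::-1],(800,600),interpolation=cv2.INTER_CUBIC))
np.savez("w4.npz",p=p,d=d,**{k:np.array(v) for k,v in c.items()}); cap("top","t4"); print(manip.current_time())
E
```

```text
False
False [11.09263132 -1.55773774 -2.40145643]
teal False
0.26753353074088276 39.09449279308319
-5.323047218800117e-05 [-0.1 -0.2 -0.1]
red False
0.26499380030205516 39.08051133155823
0.00019494660566660708 [-0.3  0.1 -1.2]
32.175
```

View pics/w4z.png

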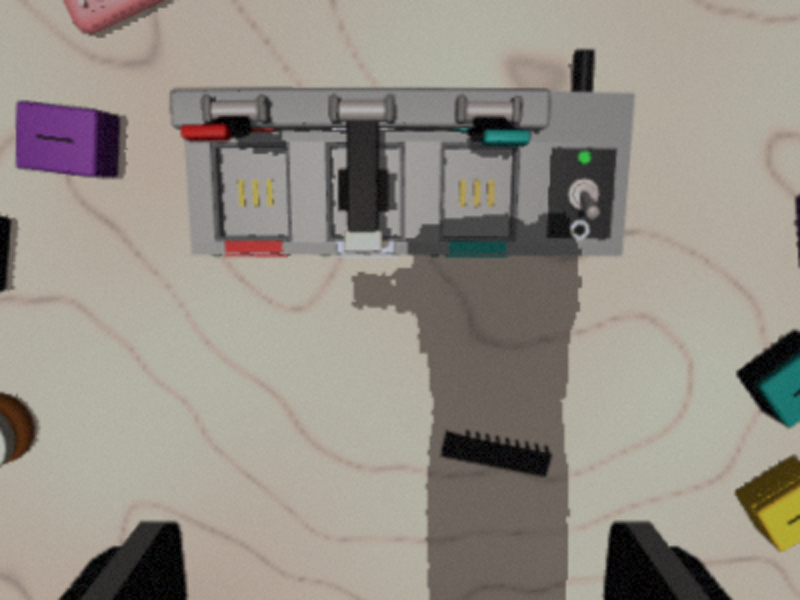

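The toggle is off (its bat leans to the black dot). The red and teal levers are nearly upright; the grip slipped off them near the end, so I'll measure and push them back from the front.

Run:
```python
from h import *
f=np.load("w4.npz"); c={k:f[k] for k in("K","D","world_from_camera")}; d=f["d"]
Z=np.array([[192,253],[622,255],[634,94],[171,90],[548,90],[548,127]])/2+[120,0]
zs=[.03,.03,.03,.06,.06,.06]
L=np.array([[-42,142],[-42,-160],[66,-160],[64,142],[64,-98],[40,-98]])/1000
W=np.array([plane([u],z,c)[0,:2] for u,z in zip(Z,zs)])
lm,wm=L.mean(0),W.mean(0); a=L-lm; b=W-wm
th=np.arctan2((a[:,0]*b[:,1]-a[:,1]*b[:,0]).sum(),(a*b).sum())
Rm=np.array([[np.cos(th),-np.sin(th)],[np.sin(th),np.cos(th)]]); t=wm-Rm@lm
print("yaw",th,"t",t,"res",((L@Rm.T+t-W)*1000).round(1).tolist())
# pocket centres on the base plane (mouth corners at z=.03)
for n,q4 in dict(red=[(216,144),(290,144),(290,240),(216,240)],teal=[(443,145),(516,143),(516,240),(443,240)]).items():
    print(n,plane(np.array(q4)/2+[120,0],.03,c)[:,:2].mean(0).round(4),np.round(D(0,BAY[n],0)[:2],4))
for n,u in dict(red=(203,131),teal=(508,137),wtab=(363,240)).items():
    u=np.array(u)/2+[120,0]; o,v=rays([u],c); i=u.round().astype(int); P=o+v[0]*d[i[1],i[0]]
    print(n,P.round(3),(np.append((P[:2]-t)@Rm,P[2])*1000).round(1))
```

```text
yaw -0.09721804449673438 t [ 0.57172868 -0.00582352] res [[-1.2, 0.5], [-0.7, 0.4], [0.8, -0.2], [1.2, 2.1], [0.9, -2.1], [-0.9, -0.7]]
red [0.5811 0.0904] [0.5806 0.0918]
teal [ 0.5662 -0.0641] [ 0.5659 -0.0635]
red [0.612 0.088 0.155] [ 30.9  97.1 154.6]
teal [ 0.594 -0.066  0.153] [ 28.1 -58.1 153.5]
wtab [0.545 0.016 0.075] [-29.1  19.5  74.9]
```

```bash
cat >> h.py <<'E'
HSV=dict(red=((0,150,60),(8,255,255)),teal=((82,110,40),(98,255,255)))
def find(col,cam,z=.044,near=None,name=None):
    p,d,c=cap(cam,name); m=cv2.inRange(cv2.cvtColor(p,cv2.COLOR_RGB2HSV),*HSV[col])
    m=cv2.morphologyEx(m,cv2.MORPH_CLOSE,np.ones((5,5)))
    out=[]
    for k in cv2.findContours(m,cv2.RETR_EXTERNAL,cv2.CHAIN_APPROX_NONE)[0]:
        if len(k)<15: continue
        (x,y),(w,h),a=cv2.minAreaRect((plane(k[:,0],z,c)[:,:2]*1000).astype(np.float32))
        if w>h: w,h,a=h,w,a+90      # a: direction of the short side (w) from world x, deg
        if 35<w<50 and 47<h<62: out.append((x/1000,y/1000,np.radians(a-90),w,h))
    if near is not None: out.sort(key=lambda o:np.hypot(o[0]-near[0],o[1]-near[1]))
    return out
def norm(a): return (a+np.pi/2)%np.pi-np.pi/2
E
python3 - <<'E'
from h import *
q=down(YAW); manip.gripper_close(40)
for col in("red","teal"):
    manip.move_ptp(D(-10,BAY[col],200),q); manip.servo_line(D(-10,BAY[col],140),vel=.2,max_force=15)
    print(manip.servo_line(D(52,BAY[col],140),vel=.08,max_force=30))
    manip.servo_line(D(30,BAY[col],140),vel=.2); up()
manip.gripper_open()
for yaw in (YAW,YAW+np.pi,YAW-np.pi):
    for b in BAY: print(yaw,b,np.round(manip.ik(D(0,BAY[b],60),down(yaw)),2) if manip.ik(D(0,BAY[b],60),down(yaw)) is not None else None)
for col in("red","teal"):
    x,y,a,w,h=find(col,"top")[0]; print(col,x,y,a,w,h)
    manip.move_ptp([x,y,.22],down(norm(a)))
    print(find(col,"wrist",near=(x,y),name="p_"+col)); print(manip.current_qpos())
print(manip.current_time())
E
```

```text
False
False
-0.0943 red [ 0.16  0.19 -0.09  1.3   0.   -2.89]
-0.0943 white [ 0.02  0.15 -0.12  1.29  0.   -3.02]
-0.0943 teal [-0.11  0.15 -0.13  1.29  0.    3.12]
3.047292653589793 red [ 0.16  0.19 -0.09  1.3   0.    0.25]
3.047292653589793 white [ 0.02  0.15 -0.12  1.29  0.    0.12]
3.047292653589793 teal [-0.11  0.15 -0.13  1.29  0.   -0.02]
-3.235892653589793 red [ 0.16  0.19 -0.09  1.3   0.    0.25]
-3.235892653589793 white [ 0.02  0.15 -0.12  1.29  0.    0.12]
-3.235892653589793 teal [-0.11  0.15 -0.13  1.29  0.   -0.02]
red 0.562971923828125 0.30659869384765626 -0.3049210258536034 42.982975006103516 54.8890380859375
[(0.5646800537109375, 0.30663156127929686, np.float64(-0.3057492689526181), 42.46915054321289, 54.950584411621094)]
[ 4.98536441e-01  3.02664667e-01  3.61081782e-01  1.62914740e+00
 -3.15544650e-06 -2.33784342e+00]
teal 0.41302206420898435 -0.2899385986328125 -0.9782973793175309 42.36415100097656 55.079219818115234
[(0.4128765869140625, -0.2933892517089844, np.float64(-0.9770895691841528), 42.29803466796875, 54.77783203125)]
[-6.10733191e-01 -3.12271079e-02 -9.52948687e-03  1.59256745e+00
  5.54127296e-05 -2.77528723e+00]
50.9167
```

```bash
cat >> h.py <<'E'
def pick(col,prev):
    a=norm(prev[2])+np.pi; q=down(a)
    manip.move_ptp([prev[0],prev[1],.22],q)
    o=find(col,"wrist",near=prev); print("found",o)
    if not o or np.hypot(o[0][0]-prev[0],o[0][1]-prev[1])>.007: return False
    x,y=(o[0][0]+prev[0])/2,(o[0][1]+prev[1])/2
    q=down(norm((o[0][2]+prev[2])/2)+np.pi)
    manip.move_ptp([x,y,.12],q); print("hit",manip.servo_line([x,y,.044],vel=.1,max_force=15))
    manip.gripper_close(60); print("w",manip.current_gripper_width(),manip.current_grasp_force())
    manip.servo_line([x,y,.2],vel=.15); print("w",manip.current_gripper_width(),manip.current_grasp_force())
    return manip.current_gripper_width()>.4
def place(col):
    y=BAY[col]; q=down(YAW+np.pi)
    manip.move_ptp(D(0,y,170),q); print("w",manip.current_gripper_width(),manip.current_grasp_force())
    manip.servo_line(D(0,y,80),vel=.12)
    print("stop",manip.servo_line(D(0,y,57.5),vel=.03,max_force=15),manip.current_position(),manip.current_contact_force(),manip.current_gripper_width())
E
python3 - <<'E'
from h import *
if pick("red",(.5647,.3066,-.3057)): place("red")
cap("top","t5"); p,d,c=cap("scene"); cv2.imwrite("pics/s5.png",cv2.resize(p[150:300,220:420,::-1],(800,600),interpolation=cv2.INTER_CUBIC)); print(manip.current_time())
E
```

```text
found [(0.5625733642578125, 0.3071788024902344, np.float64(-0.30661173367164024), 42.76608657836914, 54.75477981567383)]
hit False
w 0.5034845190676381 63.26452016830444
w 0.5036324795093217 62.46241092681885
w 0.5006905492000165 62.4486780166626
stop True [0.58027666 0.09169771 0.05875504] [-1.72117147  0.37685035  5.01745072] 0.5020433361011827
59.5667
```

View pics/s5.png

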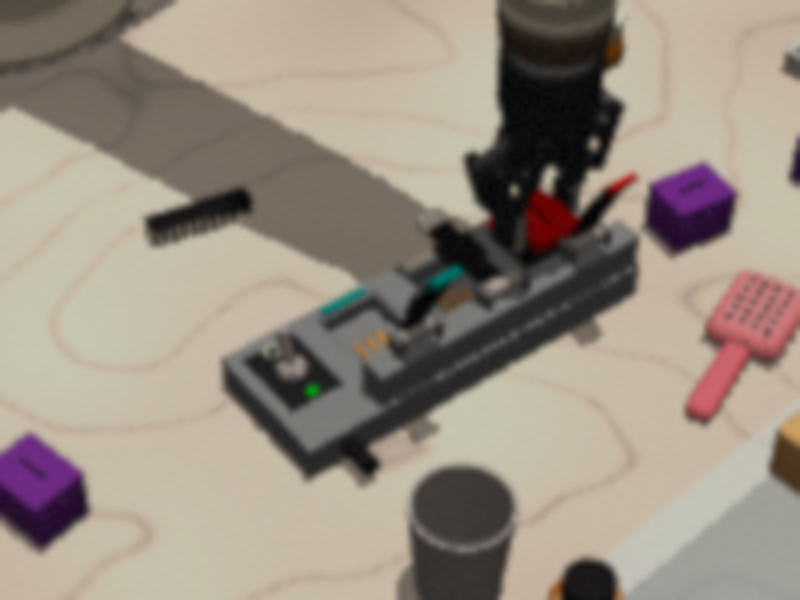

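The picture shows the red pack in its bay under the gripper. TCP z = 58.8 mm, so it is seated to within about 1 mm. I'll release it and move on to teal.

Run:
```python
from h import *
manip.gripper_open(); up(.22)
print("red top",find("red","wrist",z=.058,near=D(0,98,0)), D(0,98,0)); 
o=find("teal","top",near=(.413,-.291)); print(o)
x,y,a=o[0][:3]; manip.move_ptp([x,y,.22],down(norm(a)))
o=find("teal","wrist",near=(x,y)); print(o)
if pick("teal",o[0][:3]):
    place("teal"); manip.gripper_open(); up(.22); print("teal top",find("teal","wrist",z=.058,near=D(0,-58,0)),D(0,-58,0))
print(manip.current_time())
```

```text
red top [(0.5788612060546875, 0.09206611633300782, np.float64(-0.0949033433416277), 43.14878845214844, 54.275089263916016)] [np.float64(0.5806277095790001), np.float64(0.09176459078951557), 0.0]
[(0.3876208801269531, -0.32219284057617187, np.float64(-1.0239521829113547), 42.813323974609375, 55.32625198364258)]
[(0.38698764038085937, -0.3258687744140625, np.float64(-1.0244578506233335), 42.2438850402832, 54.770484924316406)]
found [(0.3859442443847656, -0.32412673950195314, np.float64(-1.0246002964521392), 42.65849304199219, 54.825809478759766)]
hit False
w 0.4997442965204838 62.85622715950012
w 0.498041350814514 61.9695246219635
w 0.4984470546409591 61.98406934738159
stop True [ 0.56555164 -0.06349178  0.05872175] [-1.3742351   0.82884294  5.18334814] 0.49898424571880545
teal top [(0.5646500244140625, -0.06309776306152344, np.float64(-0.09758301603046543), 43.206729888916016, 55.25518035888672)] [np.float64(0.5659387024940612), np.float64(-0.06354230883461126), 0.0]
73.2667
```

The teal pack had been knocked aside, but I found it again and both packs are seated. Now I'll lower the levers.

Run:
```python
from h import *
q=down(YAW+np.pi); manip.gripper_close(40)
for col in("teal","red","white"):
    y=BAY[col]
    if col!="white":
        manip.move_ptp(D(112,y,230),q); manip.servo_line(D(112,y,142),vel=.2,max_force=15)
        print(col,"back",manip.servo_line(D(-12,y,142),vel=.1,max_force=35)); up(.2)
    manip.move_ptp(D(-18,y,170),q)
    print(col,"press",manip.servo_line(D(-18,y,82),vel=.06,max_force=25),manip.current_position(),manip.current_contact_force()); up(.2)
manip.move_ptp([.5,0,.42],down(YAW))
p,d,c=cap("wrist","w6"); cv2.imwrite("pics/w6z.png",cv2.resize(p[:300,120:520,::-1],(800,600),interpolation=cv2.INTER_CUBIC))
np.savez("w6.npz",p=p,d=d,**{k:np.array(v) for k,v in c.items()}); print(manip.current_time())
for col in BAY: # depth heights at tab and near hinge
    for x in(-28,-15,25):
        u=proj([D(x,BAY[col],66)],c)[0].round().astype(int); o,v=rays([u],c); print(col,x,[(round(float((o+v[0]*d[u[1]+i,u[0]])[2]*1000),1)) for i in(-1,0,1)])
```

```text
teal back False
teal press True [ 0.54776625 -0.06183329  0.088128  ] [-3.5353811  -0.43385231  9.57425584]
red back False
red press True [0.56244148 0.09354783 0.08822567] [-3.73892244 -0.65721062  9.65165222]
white press True [0.55521764 0.01581122 0.08817088] [-3.01137464 -0.70805031  9.80398542]
89.075
red -28 [67.3, 67.5, 68.2]
red -15 [65.7, 64.8, 67.6]
red 25 [67.8, 64.5, 66.1]
white -28 [67.1, 68.5, 69.4]
white -15 [66.7, 68.1, 64.9]
white 25 [67.1, 65.9, 67.0]
teal -28 [67.1, 69.6, 67.0]
teal -15 [65.9, 66.0, 67.8]
teal 25 [67.8, 67.5, 66.3]
```

View pics/w6z.png

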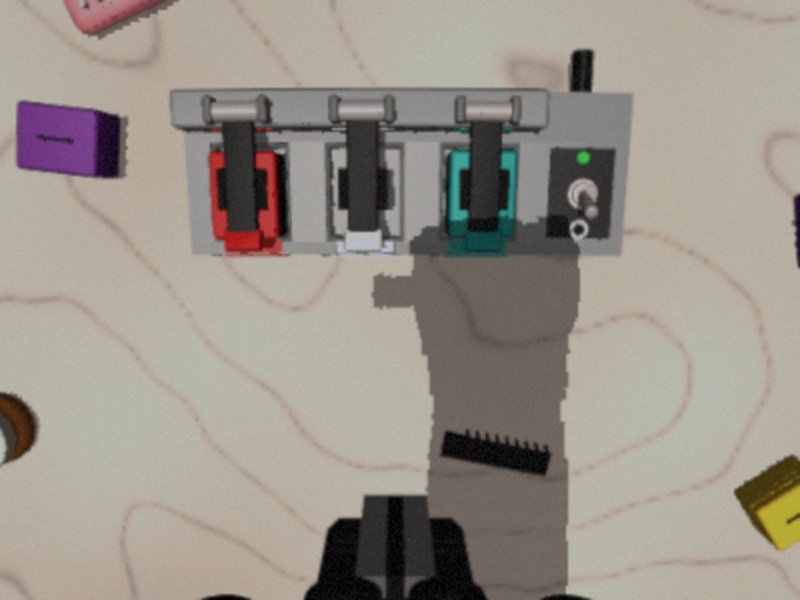

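All three levers are flat (fingertips stopped at 66 mm), with the packs under red and teal. The toggle is still off, so I'll flip it on now.

Run:
```python
from h import *
q=down(YAW)
manip.move_ptp(D(-40,-128,150),q)
print(manip.servo_line(D(-40,-128,70),vel=.15,max_force=15))
print(manip.servo_line(D(-5,-128,70),vel=.05,max_force=20),manip.current_contact_force())
manip.servo_line(D(-35,-128,70),vel=.1); up(); manip.move_ptp([.5,0,.42],q)
p,d,c=cap("wrist","w7"); cv2.imwrite("pics/w7z.png",cv2.resize(p[:150,170:470,::-1],(800,400),interpolation=cv2.INTER_CUBIC)); print(manip.current_time())
```

```text
False
True [-5.13968856  0.17111519  6.37195159]
101.6
```

View pics/w7z.png

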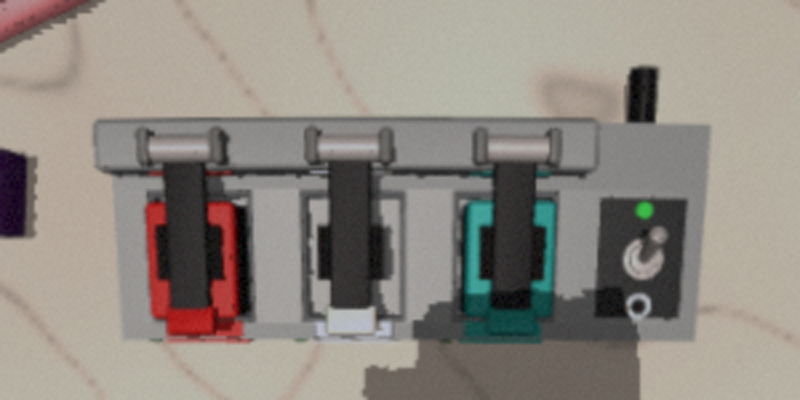

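Run:
```python
from h import *
p,d,c=cap("wrist")
for u in [(655,237),(657,235),(652,241)]:
    u=np.array(u)*[.375,.375]+[170,0]; i=u.round().astype(int); o,v=rays([u],c); P=o+v[0]*d[i[1],i[0]]
    r=P[:2]-T0; C,S=np.cos(YAW),np.sin(YAW); print((1000*np.array([C*r[0]+S*r[1],-S*r[0]+C*r[1],P[2]])).round(1))
for s in(-.4,.4): print(s,(proj([D(32*np.sin(s),-128,36+32*np.cos(s))],c)[0]-[170,0])/.375)
```

```text
[  10.1 -126.3   65.3]
[  11.  -127.3   64.9]
[   8.3 -125.6   62.9]
-0.4 [655.51209588 285.22864976]
0.4 [658.96832392 231.88777628]
```

The bat tip is at dock x of about +11 mm, so the toggle is ON.

```bash
python3 -c "
from bench import manip
print(manip.sign_off())"
```

```text
the job is handed in; nothing more can be done
None
```

The red and teal packs are seated in their own bays (no white pack was on the counter), all three levers are down, the toggle went off first and is back on, and the job is handed in; no verdict was returned.

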